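# Fetch the grinding ball from the curved rack and weigh it

### The arm

A 6-joint arm with a two-finger parallel gripper is mounted at the origin on the work surface. World frame = base frame: x ahead of the robot, y to its left, z up, the work surface at z = 0. Lengths are in mm, angles in degrees, forces in N, time in s.
With the tool pointing down it reaches from about 375 to 925 mm from the base axis. Payload 5.7 kg.
Tool frame: the origin (TCP) lies midway between the tips of the shut fingers; the grasp point (between the pads) lies 19 mm behind it; z points along the fingers, y is the line along which they close (so a half turn about z gives the same grasp; the last joint's range is limited). The gripper opens to 85 mm and grips with 20 to 120 N. Pads are 22 mm wide; open, the fingers measure 114 mm over their backs; the gripper's body (76 mm by 85 mm) begins 54 mm behind the grasp point. The pads swing forward as they close: fully open they stand 13 mm farther back than shut.
Start: joints at [61.759, 20.558, 86.54, -0, 72.909, -6.595], TCP at [221.316, 557.658, 231.267] pointing down, gripper open.
Joint ranges: [-170.27, 170.27], [-57.76, 135], [12.27, 136.19], [-55.21, 235.2], [11.17, 155.16], [-170.74, 170.74]. Speed limits (degrees/s): [136.94, 136.94, 180, 180, 180, 180].

### API

Orientations are given as [roll, pitch, yaw] about the fixed x, y, z axes, in that order (R = Rz(yaw) Ry(pitch) Rx(roll)).
In Python, from cell import ctrl gives the robot as it stands. Calls block until the motion is done:
- ctrl.goto(position, orientation): joint-space move of the TCP to a pose.
- ctrl.move_linear(position, frame=None, feed=150): straight line of the TCP; frame=None keeps the orientation; feed is the mean speed in mm/s.
- ctrl.move_j(angles): joint-space move.
- ctrl.set_gripper(opening): finger opening in mm; the grip force is fixed at half the most; returns when the fingers have stopped.
- ctrl.wait(seconds).
- ctrl.ik(position, orientation): joint angles nearest the present ones, or None.
- ctrl.snapshot(name): name is "scene" or "top"; returns the picture (420x560x3 uint8, red, green, blue); there is no depth.
- ctrl.camera_model(name): a dict with "vfov" (degrees; the focal length in pixels is half the picture's height over the tangent of half this angle, whatever the lens; pixels are square), "cx", "cy" (the principal point, pixels), "distortion" ([k1, k2, p1, p2, k3] as OpenCV has them; the pictures are not rectified), "R" (3x3) and "t" (3): a world point X has camera coordinates R X + t. Camera axes: x right, y down, z forward; pixel columns grow to the right and rows downward; lengths in mm; the calibration is good to about 2 mm. A picture is of the moment at which its call begins. camera_model takes no time and is no camera call.
A pose or a line that the arm cannot do raises ctrl.IKError and nothing moves.
- ctrl.job_done(): hands the job in; it is judged then, once.
Readings, each from a call of its own:
- ctrl.current_clock(): time.
- ctrl.current_joint_pos(): joint angles.
- ctrl.current_joint_vel(): joint speeds.
- ctrl.current_tau(): joint torques, N m.
- ctrl.current_eef_pos(): TCP position.
- ctrl.current_ee_rot(): TCP orientation.
- ctrl.current_force(): force on the tool from outside, world axes, zero at the start.
- ctrl.current_torque(): the same for the moment, N m.
- ctrl.current_gripper_width(): finger opening in mm.
- ctrl.current_gripper_force(): force on a finger pad.
Only numpy, scipy, OpenCV 4.12 (cv2) and the standard library are available. Lean on these libraries where they do the work, as an engineer would, in place of code of your own. Each camera call takes 0.05 s, during which the arm holds its last target. There are 200 camera calls.

### The job

The large ceramic grinding ball has to be weighed. Push it along the covered curved rack until it drops into the round seat at the open end, then lift it out there and lower it gently onto the collar on the balance pan: do not drop it. Leave it resting on the collar.

Things in the scene. Friction and masses are not known exactly. Their poses are not given: they have to be found in the camera images.
- ball_center (a point): Centre of the large white ceramic grinding ball, 50 mm in diameter, about 0.25 kg, free to roll. It starts in the straight part of the rack, on the channel's centre line, at y = 85 to 125 mm in the rack's frame. Its rotation means nothing. (A smaller 30 mm ball in a dish on the counter is not wanted.)
- track: Curved aluminium ball rack, fixed. Origin at counter level under the seat, z up. Centre line in its frame, mm: closed end (-100,185), along -y to (-100,80), quarter circle of radius 80 about (-20,80) to (-20,0), along +x to the seat (0,0). Floor 35 above the counter, 54 wide. Lips above it (top 77 above the counter) leave a slot 42 wide: it keeps the ball in, but shut fingers can reach in and push
- seat (a point): Round seat at the rack's open end: where the ball's centre lies, 56 mm above the counter, once it has sunk 4 mm into the 26 mm hole and stays. Axes as the rack's. The lips end 41 mm and the walls 30 mm before it (-x); the ball then lies open on a nose 44 mm wide: fingers can close on it along y, one on each side. 27 mm beyond it (+x) is an end stop, top 50 mm above the counter
- balance: Small grey bench balance, fixed, 165 x 120 mm. Origin at counter level under the centre of its round steel pan (96 mm wide, top 46 mm above the counter) and of the collar on the pan: a short steel tube, 44 mm outside, 32 mm inside, rim 60 mm above the counter. A ball set on it rests with its centre 79 mm above the counter. z up; x points from the display to the pan
Things that resemble listed ones, but are neither listed nor needed, are in the scene too. What is shaped like the balance but red is not meant.

How it is judged (in metres and radians):
On the way, in this order (a step that is already met when the one before it is completed fails the run):
1. the ball lies in the round seat at the open end of the rack (horizontal distance between ball_center and seat below 0.01 m), for 0.2 s.
2. the ball is lowered to the collar while still held in the fingers (horizontal distance between ball_center and balance below 0.018 m and height (world z) of ball_center below 0.096 m and contact force between the fingers and ball above 0.5 N), for 0.05 s.
At the end, for the whole second after the job is handed in: The large ball rests still on the collar of the balance, its centre within 10 mm of the collar's axis and 72 to 86 mm above the counter, released (horizontal distance between ball_center and balance below 0.01 m and height (world z) of ball_center between 0.072 and 0.086 m and linear speed of ball below 0.03 m/s); the robot touches nothing.
It also fails if it takes over 64 s, if anything falls off the work surface, if the arm or the gripper's body presses on something with over 40 N, if the wrist force passes 120 N, or if a joint passes its speed limit or range.

## Working session

There is one attempt and no reset: what is moved stays moved. The work goes in short steps, each a Python script; the robot and the scene stay as the last script left them, time stands still between calls to the robot, and variables do not carry over. Pictures are saved under pics/ and viewed, at most 10 in all, crops included, and the job is handed in when it is done.

```bash
mkdir -p pics; python3 - <<'E'
from cell import ctrl
import cv2
for n in("scene","top"):
    im=ctrl.snapshot(n); cv2.imwrite(f"pics/{n}0.png",im[:,:,::-1]); m=ctrl.camera_model(n); print(n,m)
E
```

```text
scene {'vfov': 46.209135702601245, 'cx': 283.4420969954707, 'cy': 218.48902706273935, 'distortion': array([0.01205869, 0.        , 0.        , 0.        , 0.        ]), 'R': array([[-0.46196019,  0.8867746 , -0.01495314],
       [ 0.55276526,  0.27469323, -0.78676184],
       [-0.69357289, -0.37171823, -0.61707552]]), 't': array([ 259.05361836, -253.92598914, 1258.05371352])}
top {'vfov': 46.396232411113914, 'cx': 272.66126560701895, 'cy': 216.02362137367228, 'distortion': array([-0.15767725,  0.        ,  0.        ,  0.        ,  0.        ]), 'R': array([[-2.46257797e-02, -9.99692678e-01, -2.84982512e-03],
       [-9.89909545e-01,  2.47825089e-02, -1.39516735e-01],
       [ 1.39544484e-01, -6.14639295e-04, -9.90215612e-01]]), 't': array([ 31.52119017, 569.13433175, 778.36124866])}
```

View pics/scene0.png

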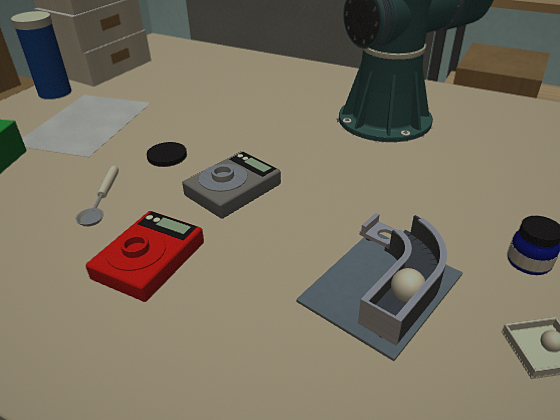

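View pics/top0.png

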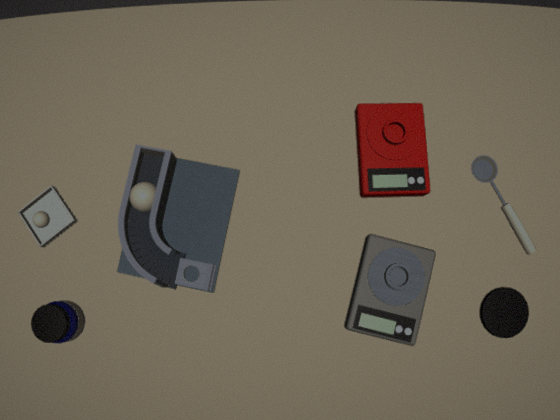

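Scene: the rack is at about (390,290) with the ball in its straight part and the grey balance's collar is at (223,172). Top: ball (143,196), seat hole about (191,272), grey collar about (397,276). The red balance is a decoy. I'll enlarge the rack and the balance.

```bash
cat > h.py <<'E'
import numpy as np, cv2
from cell import ctrl
def K(n):
    m=ctrl.camera_model(n); f=210/np.tan(np.radians(m["vfov"])/2)
    return np.array([[f,0,m["cx"]],[0,f,m["cy"]],[0,0,1]]),np.array(m["distortion"]),np.array(m["R"]),np.array(m["t"])
def ray(n,uv):
    k,d,R,t=K(n); p=cv2.undistortPoints(np.array([[uv]],float),k,d)[0,0]
    return -R.T@t, R.T@np.array([p[0],p[1],1])
def onz(n,uv,z):
    c,r=ray(n,uv); return c+r*(z-c[2])/r[2]
def proj(n,X):
    k,d,R,t=K(n); return cv2.projectPoints(np.atleast_2d(np.array(X,float)),cv2.Rodrigues(R)[0],t,k,d)[0][:,0]
def two(a,b):
    A=np.zeros((3,3));B=np.zeros(3)
    for n,uv in(("scene",a),("top",b)):
        c,r=ray(n,uv); r/=np.linalg.norm(r); P=np.eye(3)-np.outer(r,r); A+=P;B+=P@c
    return np.linalg.solve(A,B)
E
python3 - <<'E'
import cv2,numpy as np
t=cv2.imread("pics/top0.png")
a=cv2.resize(t[138:302,110:250],None,fx=3.6,fy=3.6,interpolation=cv2.INTER_CUBIC)
b=cv2.resize(t[230:350,340:440],None,fx=2.8,fy=2.8,interpolation=cv2.INTER_CUBIC)
o=np.zeros((600,790,3),np.uint8);o[:a.shape[0],:a.shape[1]]=a;o[:b.shape[0],508:508+b.shape[1]]=b
cv2.imwrite("pics/c1.png",np.clip(o*1.6,0,255).astype(np.uint8))
E
```

```text
(no output)
```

View pics/c1.png

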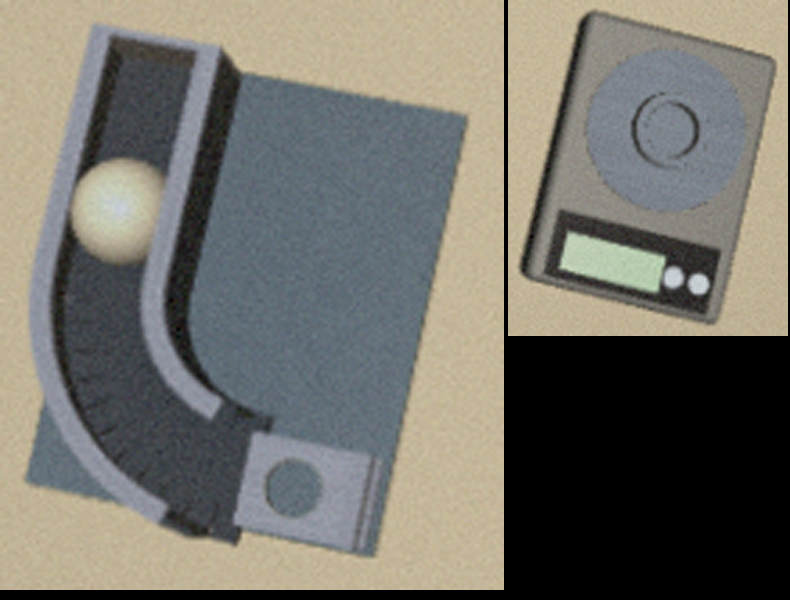

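Enlarged: hole centre at crop (294,487), closed-end lip corners at (93,25) and (218,45), base plate right edge (468,115)→(375,555), collar centre about (666,131).

```bash
python3 - <<'E'
from h import *
t=cv2.imread("pics/top0.png")
P=lambda x,y:((x+.5)/3.6+110-.5,(y+.5)/3.6+138-.5)
Q=lambda x,y:((x-508+.5)/2.8+340-.5,(y+.5)/2.8+230-.5)
seat=onz("top",P(294,487),35); c1=onz("top",P(93,25),77);c2=onz("top",P(218,45),77)
print("seat",seat,"end corners",c1,c2,np.linalg.norm(c1-c2))
ang=lambda v:np.degrees(np.arctan2(v[1],v[0]))
print("yaw from end",ang(c2-c1)," plate right edge",ang(onz("top",P(468,115),3)-onz("top",P(375,555),3))-90,
 "plate top", ang(onz("top",P(468,115),3)-onz("top",P(245,73),3)))
m=(c1+c2)/2-seat; print("closed end mid rel seat",m[:2],np.linalg.norm(m[:2]))
# in rack frame, using yaw
for yaw in(ang(c2-c1),):
    a=np.radians(yaw);Rt=np.array([[np.cos(a),np.sin(a)],[-np.sin(a),np.cos(a)]]); print("rackframe mid",Rt@m[:2])
    b=onz("top",P(121,211),60); print("ball",b,Rt@(b-seat)[:2])
    for p in((50,300),(143,300),(165,517),(217,408),(247,432),(236,525),(378,460),(360,552)): print(p,Rt@(onz("top",P(*p),77 if p[0]<230 else 35)-seat)[:2])
# pan
print("pan",onz("top",Q(666,131),46),"collar",onz("top",Q(666,130),60))
hs=cv2.cvtColor(t,cv2.COLOR_BGR2HSV); mk=((hs[...,0]>95)&(hs[...,0]<135)&(hs[...,1]>15)).astype(np.uint8)
mk[:,:350]=0;mk[:,445:]=0;mk[:230]=0;mk[350:]=0
mk=cv2.morphologyEx(mk,cv2.MORPH_CLOSE,np.ones((5,5)));mk=cv2.morphologyEx(mk,cv2.MORPH_OPEN,np.ones((5,5)))
c=max(cv2.findContours(mk,0,2)[0],key=cv2.contourArea);e=cv2.fitEllipse(cv2.convexHull(c));print(e,onz("top",e[0],46))
print("bal yaw",ang(onz("top",Q(588,12),36)-onz("top",Q(522,272),36)),ang(onz("top",Q(775,62),36)-onz("top",Q(715,322),36)))
E
```

```text
seat [478.21478051 155.12024668  35.        ] end corners [689.6289746  241.55406049  77.        ] [677.94916867 182.91499585  77.        ] 59.790950548304735
yaw from end -101.2648222323641  plate right edge -102.6387887940804 plate top -102.56286996209168
closed end mid rel seat [205.57429113  57.11428148] 213.36079846742257
rackframe mid [-96.17167504 190.45692227]
ball [605.39306422 231.1315558   60.        ] [-99.39045432 109.87980957]
(50, 300) [-118.03551304   62.40584323]
(143, 300) [-75.8859829  69.7511462]
(165, 517) [-46.85943608 -22.96273348]
(217, 408) [-33.26129647  28.30581132]
(247, 432) [-26.52065508  21.11662388]
(236, 525) [-23.37530205 -22.04866014]
(378, 460) [36.16942586 19.12153738]
(360, 552) [ 35.70635847 -23.9274404 ]
pan [ 463.19687285 -183.58842524   46.        ] collar [ 463.64037774 -180.10993236   60.        ]
((396.0516052246094, 276.21929931640625), (55.544715881347656, 57.06075668334961), 159.5609130859375) [ 463.60264167 -183.51510059   46.        ]
bal yaw -16.7364100591171 -16.3068647342624
```

Yaw of −102.5° puts the closed-end midpoint at (−100.5,188) in the rack frame, as it should be (3 mm wall, 60 mm outer width), and the ball on the centre line at y≈107. I'll check the estimates against both views.

```bash
cat >> h.py <<'E'
SEAT=np.array([478.2,155.1]);YAW=-102.5;BAL=np.array([463.5,-183.0])
def W(x,y,z=0):
    a=np.radians(YAW);return np.array([SEAT[0]+np.cos(a)*x-np.sin(a)*y,SEAT[1]+np.sin(a)*x+np.cos(a)*y,z])
E
python3 - <<'E'
from h import *
th=np.linspace(0,2*np.pi,40)
circ=lambda c,r,z:[(c[0]+r*np.cos(a),c[1]+r*np.sin(a),z) for a in th]
def lip(r0,sg): # slot edges offset sg from centre line
    return [W(-100+sg*-1,y,77) for y in np.linspace(185,80,12)]+[W(-20+(80+sg)*-np.cos(a),80-(80+sg)*np.sin(a),77) for a in np.linspace(0,1.2,12)]
o=np.zeros((600,800,3),np.uint8)
for n,boxes in(("scene",((290,205,170,150,0,0,2.35),(180,145,110,75,400,0,3.6))),("top",((110,138,140,164,0,0,1.8),(340,230,100,90,400,0,3.2)))):
    im=cv2.imread(f"pics/{n}0.png"); oy=0 if n=="scene" else 300
    for x,y,w,h,ox,_,s in boxes:
        c=cv2.resize(im[y:y+h,x:x+w],None,fx=s,fy=s,interpolation=cv2.INTER_CUBIC)
        c=np.clip(c*1.6,0,255).astype(np.uint8)
        for pts,col in((circ(SEAT,13,35),(0,0,255)),(lip(0,21),(0,255,0)),(lip(0,-21),(0,255,0)),(circ(BAL,48,46),(0,0,255)),(circ(BAL,22,60),(0,255,0)),(circ(BAL,16,60),(0,255,255))):
            for p in (proj(n,pts)-[x,y]+.5)*s-.5:
                cv2.circle(c,(int(round(p[0])),int(round(p[1]))),1,col,-1)
        c=c[:300,:400]; o[oy:oy+c.shape[0],ox:ox+c.shape[1]]=c
cv2.imwrite("pics/ov.png",o)
E
```

```text
(no output)
```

View pics/ov.png

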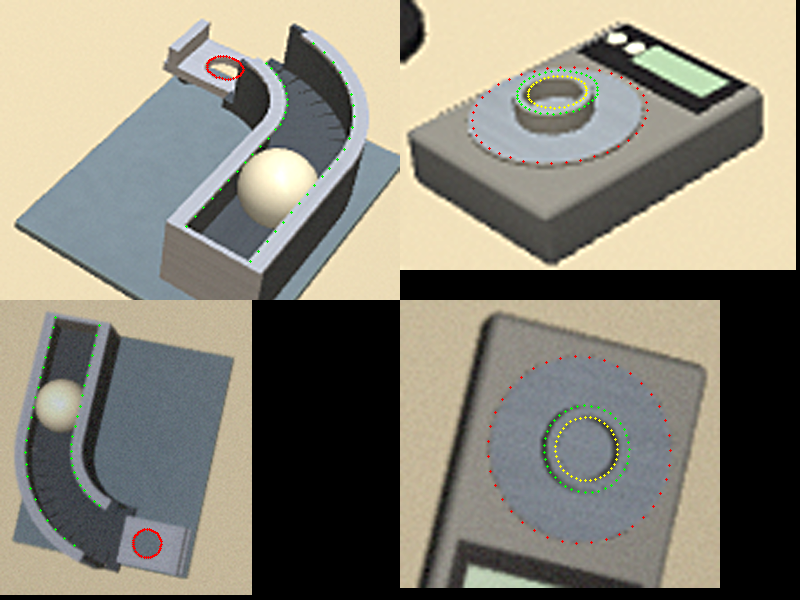

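The overlays fit in both views, so I'll move now: check reach, then enter behind the ball.

```bash
python3 - <<'E'
from h import *
print(ctrl.current_clock(),ctrl.current_ee_rot())
for off in(0,180):
    for p,yw in((W(-100,153,150),-192.5),(W(-100,153,48),-192.5),(W(-36,0,48),-102.5),(W(0,0,33),-102.5),(np.array([*BAL,56]),-102.5)):
        q=ctrl.ik(p,[180,0,(yw+off+180)%360-180]); print(off,None if q is None else np.round(q))
E
```

```text
0.1 [-1.79905072e+02 -1.11215205e-02  1.58353836e+02]
0 [ 13.  32.  80.   0.  68. -65.]
0 [ 13.  38.  84.   0.  58. -65.]
0 [  14.   28.  107.   -0.   45. -154.]
0 [  10.   29.  110.   -0.   42. -157.]
0 [-29.  26. 109.  -0.  45. 163.]
180 [ 13.  32.  80.  -0.  68. 115.]
180 [ 13.  38.  84.  -0.  58. 115.]
180 [ 14.  28. 107.  -0.  45.  26.]
180 [ 10.  29. 110.  -0.  42.  23.]
180 [-29.  26. 109.  -0.  45. -17.]
```

```bash
python3 - <<'E'
from h import *
wr=lambda a:(a+180)%360-180
Z=48
def pose(s): # finger centre arc position: s<0 straight, then angle
    if s<=0: return W(-100,80-s,Z),[180,0,wr(YAW+90)]
    a=min(s/80,np.pi/2)
    return W(-20-80*np.cos(a)+max(0,s-40*np.pi),80-80*np.sin(a),Z),[180,0,wr(YAW+90+np.degrees(a))]
p,o=pose(-73)
ctrl.set_gripper(0)
ctrl.goto(p+[0,0,90],o); ctrl.move_linear(p,o,feed=80)
print("in",ctrl.current_clock(),np.round(ctrl.current_force(),1),ctrl.current_eef_pos())
for s in [-30,0,14,28,42,56,70,84,96,104]:
    p,o=pose(s); ctrl.move_linear(p,o,feed=45); f=ctrl.current_force(); print(s,np.round(ctrl.current_clock(),1),np.round(f,1))
    if np.linalg.norm(f)>20: print("STOP");break
for n in("scene","top"): cv2.imwrite(f"pics/{n}1.png",ctrl.snapshot(n)[:,:,::-1])
a=cv2.imread("pics/scene1.png")[130:360,250:500];b=cv2.imread("pics/top1.png")[110:340,90:290]
cv2.imwrite("pics/v1.png",np.clip(1.5*cv2.resize(np.hstack([a,b]),None,fx=1.75,fy=1.75),0,255))
E
```

```text
in 4.1333 [ 0.7 -0.2  0.5] [649.78119606 219.74919868  48.67831103]
-30 5.2 [-0.1 -0.9  0.5]
0 6.1 [-0.3  0.2 -0.2]
14 6.5 [0.  0.6 0.4]
28 7.0 [-0.7 -0.4 -0.4]
42 7.4 [ 0.2  1.2 -0.3]
56 7.9 [-0.3 -0.7  0.3]
70 8.4 [0.6 0.1 0.6]
84 8.8 [ 0.  -0.9  0.3]
96 9.2 [0.4 0.3 0.6]
104 9.6 [-0.8 -0.9 -0.8][ WARN:0@13.932] global loadsave.cpp:1063 imwrite_ Unsupported depth image for selected encoder is fallbacked to CV_8U.
```

View pics/v1.png

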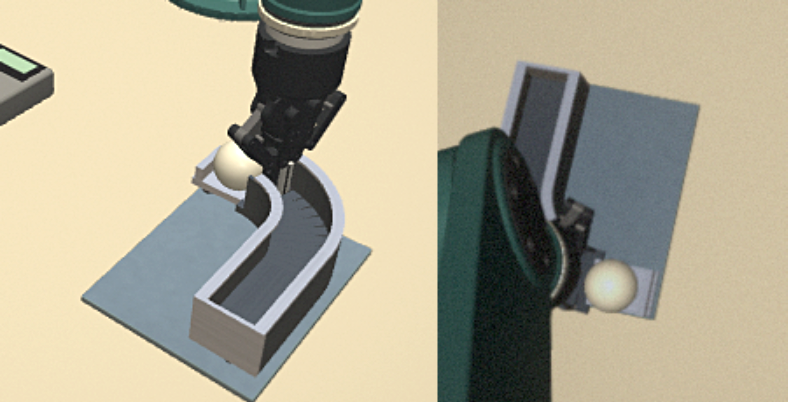

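The ball now lies on the nose next to the fingers, at crop (610,286) in the top view. I'll measure it against the seat.

```bash
cat >> h.py <<'E'
def ball(n,im,c,r=26):
    hs=cv2.cvtColor(im,cv2.COLOR_BGR2HSV); m=((hs[...,2]>115)).astype(np.uint8)
    k=np.zeros_like(m);cv2.circle(k,(int(c[0]),int(c[1])),r,1,-1); m*=k
    m=cv2.morphologyEx(m,cv2.MORPH_OPEN,np.ones((5,5)))
    cs=max(cv2.findContours(m,0,2)[0],key=cv2.contourArea); return cv2.minEnclosingCircle(cs)
E
python3 - <<'E'
from h import *
im=cv2.imread("pics/top1.png"); e=proj("top",W(0,0,56))[0]
print("expected",e,"expected r",490*25/730); print("V around",im[270:280:3,185:195:3].max(2),im[255:262:3,215:240:6].max(2))
c,r=ball("top",im,(189,273),21); print(c,r)
b=onz("top",c,56);a=np.radians(YAW);d=b[:2]-SEAT;print(b,np.cos(a)*d[0]+np.sin(a)*d[1],-np.sin(a)*d[0]+np.cos(a)*d[1])
E
```

```text
expected [189.15654177 272.60526679] expected r 16.78082191780822
V around [[145 142 141 141]
 [144 149 145 138]
 [143 141 142 140]
 [139 142 141 132]] [[ 83  75 138 135 137]
 [ 86 109 139 137 137]
 [ 86 125 131 133 138]]
(187.3699188232422, 272.8685607910156) 12.47433853149414
[477.82722913 158.03020405  56.        ] -2.780064130525943 -0.9981469477836216
```

The ball is in the seat within about 1 px (seen 188.6,273.4; expected 189.2,272.6). Next I'll withdraw upward, open, descend and grip.

```bash
python3 - <<'E'
from h import *
p=np.array(ctrl.current_eef_pos())
ctrl.move_linear(p+[0,0,100],feed=150)
o=[180,0,YAW+180]
ctrl.set_gripper(85)
ctrl.goto(W(0,0,140),o); ctrl.move_linear(W(0,0,33),o,feed=80)
print(ctrl.current_clock(),np.round(ctrl.current_force(),1),ctrl.current_eef_pos())
ctrl.set_gripper(40); print("w",ctrl.current_gripper_width(),ctrl.current_gripper_force(),np.round(ctrl.current_force(),1))
for n in("scene","top"): cv2.imwrite(f"pics/{n}2.png",ctrl.snapshot(n)[:,:,::-1])
a=cv2.imread("pics/scene2.png")[130:360,250:500];b=cv2.imread("pics/top2.png")[150:340,110:310]
b=cv2.resize(b,(250,230))
cv2.imwrite("pics/v2.png",np.clip(1.5*cv2.resize(np.hstack([a,b]),None,fx=1.6,fy=1.6),0,255).astype(np.uint8))
E
```

```text
13.1667 [-0.2 -0.6  0.4] [478.63432814 155.17513911  33.4394498 ]
w 47.59901258710244 61.00640058517456 [-2.4  0.7  5.2]
```

View pics/v2.png

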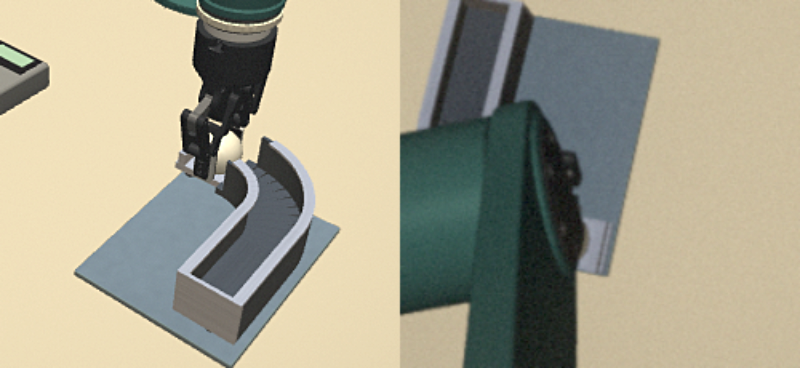

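Fingers are closed on the ball in the seat. Before lifting I'll check where the ball sits relative to the pads, from its right and top edges in the scene view.

```bash
python3 - <<'E'
from h import *
for n in("scene",):
    im=cv2.imread(f"pics/{n}2.png"); e=proj(n,W(0,0,56))[0]; k,_,R,t=K(n)
    print("exp",e,"r",k[0,0]*25/(R@W(0,0,56)+t)[2])
    for dy in(-8,-4,0,4,8):
        row=im[int(e[1])+dy,int(e[0])-5:int(e[0])+32].max(1).astype(int); print(int(e[1])+dy,int(e[0])-5,row)
    print("1mm rack x ->",proj(n,W(1,0,56))[0]-e)
E
```

```text
exp [386.66937022 223.77456898] r 14.751938463753982
215 381 [208 207  63  24  31  29  28  10 104 209 196 184 177 174 174 175 180  75
   5  21  90 173 164 160 159 159 160 160 160 160 161 164 173 110  76 141
 173]
219 381 [ 77  72  24  27  17  14  50 205 188 179 176 175 174 175 173 173 165 159
 151  83 135 165 161 160 160 160 159 159 159 161 165 181  39  28  39  35
  27]
223 381 [ 30  32  28  20  27  43 194 180 175 174 170 169 167 164 161 158 153 147
 137 122 128 166 161 160 160 161 160 159 161 163 178  70  32  38  33  38
  38]
227 381 [ 36  36  11  45  28 166 152 149 149 151 147 146 143 141 137 134 129 124
 111  90 147 165 161 161 160 160 160 160 163 173  63  31  33  38  37  38
  39]
231 381 [ 68  79  73  66  94 123 118 116 118 123  98  40  69  64  94 160 152 145
 143 141 143 151 107  56  65  64  62  78 149 153  37  34  36  38  39  41
  36]
1mm rack x -> [-0.51582479 -0.23210189]
```

Right edge is at 401 px against 401.4 expected, so the ball is centred in the seat and grip. Lift, carry and lower.

```bash
python3 - <<'E'
from h import *
o=[180,0,YAW+180]
ctrl.move_linear(W(0,0,140),o,feed=80)
print("w",ctrl.current_gripper_width(),ctrl.current_gripper_force(),np.round(ctrl.current_force(),1))
ctrl.goto([*BAL,140],o); ctrl.move_linear([*BAL,62],o,feed=50); ctrl.wait(.3)
f0=np.mean([ctrl.current_force() for _ in range(5)],0)[2]; print(f0,ctrl.current_clock(),ctrl.current_gripper_width(),ctrl.current_eef_pos())
for n in("scene","top"): cv2.imwrite(f"pics/{n}3.png",ctrl.snapshot(n)[:,:,::-1])
a=cv2.imread("pics/scene3.png")[90:240,150:310]
cv2.imwrite("pics/v3.png",np.clip(1.5*cv2.resize(a,None,fx=4,fy=4,interpolation=2),0,255).astype(np.uint8))
n="scene";k,_,R,t=K(n);X=np.array([*BAL,85]);print("exp",proj(n,X)[0],"r",k[0,0]*25/(R@X+t)[2],"crop",(proj(n,X)[0]-[150,90])*4)
E
```

```text
w 47.47265394061918 61.95704698562622 [-1.   1.  -3.7]
-2.492554700034919 18.4833 47.75335497304251 [ 463.5446467  -183.02882753   62.09545871]
exp [222.09992038 159.08760671] r 12.924077619457364 crop [288.3996815  276.35042685]
```

View pics/v3.png

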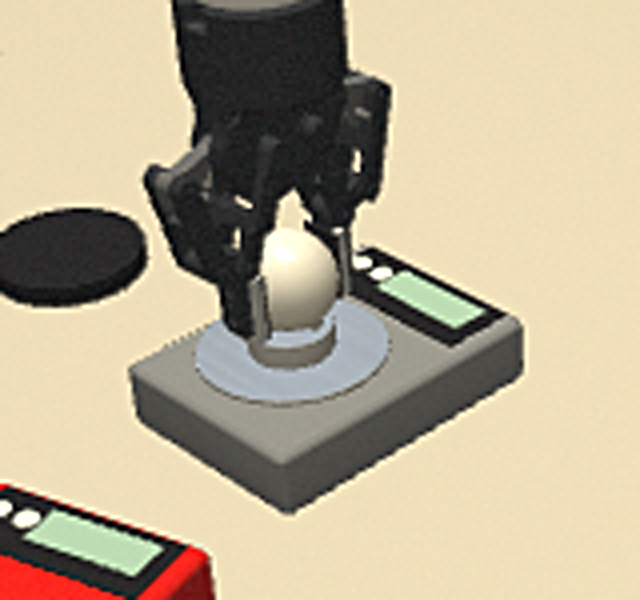

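The ball hangs just above the collar, centre at crop (291,279) against (288,276) expected, less than 1 px off. Now the gentle contact.

```bash
python3 - <<'E'
from h import *
o=[180,0,YAW+180]
fz=lambda:np.mean([ctrl.current_force()[2] for _ in range(5) if ctrl.wait(.03) is None])
f0=fz(); z=62
while z>53.5:
    z-=1 if z>58 else .5
    ctrl.move_linear([*BAL,z],o,feed=15); f=fz(); print(z,round(f,1))
    if f-f0>3: break
ctrl.wait(.2)
print(ctrl.current_gripper_force(),ctrl.current_clock(),ctrl.current_eef_pos())
E
```

```text
61 nan
60 nan
59 nan
58 nan
57.5 nan
57.0 nan
56.5 nan
56.0 nan
55.5 nan
55.0 nan
54.5 nan
54.0 nan
53.5 nan
64.42158579826355 24.3667 [ 463.9693358  -184.06507574   55.64268084]
  return _methods._mean(a, axis=axis, dtype=dtype,
  ret = ret.dtype.type(ret / rcount)
```

My averaging was faulty (`wait` returns a value, so the list was empty), and the ball is pressed about 2 mm into the collar. I'll ease up until the press is light, then release.

```bash
python3 - <<'E'
from h import *
o=[180,0,YAW+180]
def fz():
    v=[]
    for _ in range(6): ctrl.wait(.02); v.append(ctrl.current_force())
    return np.mean(v,0)
print(53.5,np.round(fz(),1))
for z in(54,54.5,55,55.5,55.8,56,56.2):
    ctrl.move_linear([*BAL,z],o,feed=15); f=fz(); print(z,np.round(f,1),np.round(ctrl.current_eef_pos(),1))
    if f[2]<2: break
print(ctrl.current_gripper_force(),ctrl.current_gripper_width(),ctrl.current_clock())
E
```

```text
53.5 [-7.5 -3.4 28.2]
54 [-5.6 -3.7 23.8] [ 464.  -184.    55.8]
54.5 [-5.  -3.2 18.7] [ 463.9 -183.9   55.9]
55 [-3.9 -3.8 14.9] [ 463.9 -183.9   56.1]
55.5 [-2.9 -4.  10.8] [ 464.  -183.8   56.3]
55.8 [-2.3 -3.6  8.1] [ 464.  -183.7   56.4]
56 [-1.9 -3.6  7.2] [ 463.9 -183.6   56.4]
56.2 [-1.4 -4.   6.1] [ 463.9 -183.6   56.5]
62.50588059425354 47.63702396396514 26.9167
```

```bash
python3 - <<'E'
from h import *
o=[180,0,YAW+180]
ctrl.move_linear([BAL[0]+.3,BAL[1]-1,56.6],o,feed=15); ctrl.wait(.2); print(np.round(ctrl.current_force(),1),ctrl.current_gripper_force())
ctrl.set_gripper(85); ctrl.wait(.3); ctrl.move_linear([*BAL,200],o,feed=100)
ctrl.goto([480,0,300],o); ctrl.wait(.5)
print(ctrl.current_clock(),np.round(ctrl.current_force(),1))
out=[]
for n,b in(("scene",(150,90,160,150)),("top",(330,200,160,150))):
    im=np.ascontiguousarray(ctrl.snapshot(n)[:,:,::-1]); x,y,w,h=b
    c=np.clip(1.5*cv2.resize(im[y:y+h,x:x+w],None,fx=2.5,fy=2.5,interpolation=2),0,255).astype(np.uint8)
    k,_,R,t=K(n);X=np.array([*BAL,79]);p=(proj(n,X)[0]-[x,y]+.5)*2.5;cv2.circle(c,(int(p[0]),int(p[1])),int(2.5*k[0,0]*25/(R@X+t)[2]),(0,0,255),1);out.append(c)
cv2.imwrite("pics/v4.png",np.hstack(out))
E
```

```text
[-0.6 -1.7  2.6] 62.146300077438354
31.0583 [-0.3 -0.2 -0.1]
```

View pics/v4.png

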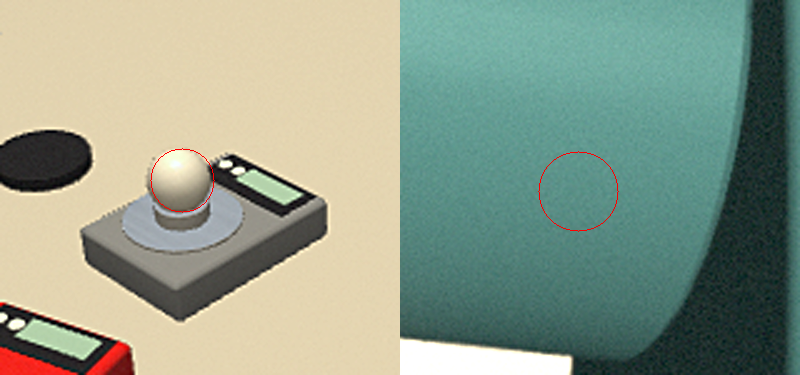

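The scene view shows the ball resting on the grey balance's collar at crop (181,180), matching the expected outline, with the robot clear of it. The arm blocks the top view. I'll hand in.

```bash
python3 -c "
from cell import ctrl
print(ctrl.job_done())"
```

```text
the job is handed in; nothing more can be done
None
```

The ball was pushed into the seat, lifted out, lowered onto the grey balance's collar in the fingers, and released; the scene camera showed it resting there, and I handed the job in at about 31 s (no verdict was returned).

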